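# Pull out a lamp's telescopic arm to its last hole

### The arm

A 6-joint arm with a two-finger parallel gripper is mounted at the origin on the work surface. World frame = base frame: x ahead of the robot, y to its left, z up, the work surface at z = 0. Lengths are in m, angles in rad, forces in N, time in s.
With the tool pointing down it reaches from about 0.35 to 0.875 m from the base axis. Payload 4.2 kg.
Tool frame: the origin (TCP) lies on the centre line of the jaws, within the pads' length; the fingertips stand 14 mm ahead of it and the grasp point (between the pads) lies 5 mm behind it; z points along the fingers, y is the line along which they close (so a half turn about z gives the same grasp; the last joint's range is limited). The gripper opens to 85 mm and grips with 20 to 120 N. Pads are 22 mm wide; open, the fingers measure 114 mm over their backs; the gripper's body (76 mm by 85 mm) begins 54 mm behind the grasp point. The pads swing forward as they close: fully open they stand 13 mm farther back than shut.
Start: joints at [1.371, 0.385, 0.008, 0, -1.194, -0.259], TCP at [0.277, 0.56, 0.245] pointing down, gripper open.
Joint ranges: [-3.14, 3.14], [-1.21, 2.06], [-1.07, 1.41], [-3.16, 2.05], [-2.99, -0.16], [-3.1, 3.1]. Speed limits (rad/s): [2.79, 2.79, 3.14, 3.14, 3.14, 3.14].

### API

Orientations are given as a rotation vector (axis times angle).
In Python, from bench import env gives the robot as it stands.
- The arm moves only by the tool apply_moves, never from a script. Its argument "steps" is a list of rows, each a list of 7 numbers: the opening, from -1 (shut) to 1 (fully open), then the shift along the tool's x, y, z normalised to -1 to 1, where 1 is 0.5 m, then the turn, a rotation vector about the tool's x, y, z normalised to -1 to 1, where 1 is 180 degrees. A call has 1 to 8 rows; each row is the pose to reach, as a shift and turn from the pose commanded when the call began, along the tool's axes at that moment, turning the shorter way round; what a row does not reach only later rows make up. A row lasts 1/10 s, in which the tool goes at most 50 mm and 8.59 degrees, less where a joint would pass 70% of its speed; a pose out of reach is approached as far as the arm can. A call with a number of a shift or a turn outside -1 to 1 is refused whole. A call with a gripper value outside its range is refused whole. The fingers move at their own pace and stop on an object; "squeeze" is the grip in N (left out, the last holds). Time passes only in rows, so rows that repeat a pose let the fingers close. It gives the time, the measured TCP pose, the force, the opening and the grip force at its end, in the units of the state.
- env.state(): the state, without advancing time (a new reading comes with each control period).
- env.capture(name): name is "scene" or "top" or "wrist"; returns (picture, depth): 400x640x3 uint8, blue, green, red; 400x640 float32, m along the optical axis (not along the pixel's ray), 0 where there is no reading.
- env.camera_params(name): a dict with "mtx" (3x3 intrinsics, pixels), "k1" (the pictures are not rectified: a ray, as slopes to the right and down, at radius r is drawn at 1 + k1 r^2 times it, then the intrinsics apply), "rvec" (rotation vector, rad) and "tvec" (3), from world to camera coordinates, as OpenCV has them. Camera axes: x right, y down, z forward; pixel columns grow to the right and rows downward; lengths in m; the calibration is good to about 2 mm. A picture is of the moment at which its call begins: read the wrist's pose just before it. camera_params takes no time and is no camera call; for the wrist camera it gives the pose at the moment of the call.
- env.close_job(): hands the job in; it is judged then, once.
The state is a dict: "t": time; "q": joint angles; "dq": joint speeds; "tau": joint torques, N m; "ee_pos": TCP position; "ee_rot": TCP orientation; "ft_force": force on the tool from outside, world axes, zero at the start; "torque": the same for the moment, N m; "opening": finger opening in m; "grip_force": force on a finger pad.
Only numpy, scipy, OpenCV 4.12 (cv2) and the standard library are available. Lean on these libraries where they do the work, as an engineer would, in place of code of your own. Each camera call takes 0.05 s, during which the arm holds its last target. There are 200 camera calls.

### The job

Pull the desk lamp's telescopic arm out to its full length, from the first of its three holes past the second to the last, so that the spring pin has snapped fully out through the last hole. Press the pin flush with the sleeve each time and slide the sleeve without yanking: the lamp stands loose and must not be tipped or dragged along the bench by more than about a centimetre. Leave the other goods where they stand and let go of the lamp.

Things in the scene. Friction and masses are not known exactly. Their poses are not given: they have to be found in the camera images.
- lamp: Free-standing desk lamp, 3.2 kg. Origin: centre of the underside of its round dark foot (200 mm across, 26 mm high); z up. A 28 mm column rises to a black 44 mm block, top 157 mm above the bench. From it a level telescopic arm runs along the lamp's +y, axis 135 mm high. Only friction holds the foot: a pull of 15 to 20 N drags or tips the lamp.
- collar (a point): Centre of the arm's 36 mm black collar, at the sleeve's outer end, on the arm's axis; moves with the sleeve. The sleeve is a square aluminium tube, 30 x 30 mm, reaching 177 mm from here back toward the column, over a fixed 22 mm inner tube. On the collar's other side is the lamp head, a dark cylinder 56 mm across, 160 mm long.
- pin_root (a point): Point on the arm's axis at the pin, fixed to the lamp (lamp frame 0, 145, 135 mm). The pin, a 10 mm domed steel button, points along the lamp's +x: tip 21.4 mm from here when out, 6.4 mm proud of the sleeve. Pinching the sleeve across x here, a pad over the pin, with 20 to 30 N presses it flush (opening 30 mm, 36 with the pin out); the gripped sleeve can then be pulled along +y.
- boom (a joint): Slide of sleeve and head, m: 0 at the start (pin in first hole), growing as the arm lengthens (along the lamp's +y). Three holes in a row on the sleeve's +x face; uneven, 25 to 55 mm apart, the last 68 to 80 mm from the first: the click and the stop tell. In a hole it has 1 to 2 mm of play; between holes it slides at 2 to 5 N; leaving a hole, pin flush, takes up to 12 N.
- pin (a joint): How far the pin is pressed in, m: 0 fully out, 0.0064 flush, about 0.0075 while trapped behind the sleeve's wall between holes, 0.0105 its stop. Spring: 4 N at 0, 6.5 N when flush. While it is out the sleeve is locked both ways; once flush the sleeve can be pulled off the hole, its edge pushing the round pin down the rest. It snaps out by itself when a hole comes over it.
- dish: Clear glass bowl under the arm, 150 mm across, 45 mm high; bystander. Origin at centre of underside.
- tall_mill: Dark wooden mill with steel top, 48 mm across, 111 mm high, beside the arm; bystander. Origin at centre of underside.
- short_mill: Dark wooden mill with steel top, 48 mm across, 83 mm high, beside the arm; bystander. Origin at centre of underside.
- candle_stand: Low brass candle stand, 100 mm across, 56 mm high; bystander. Origin at centre of underside.
- pot: Terracotta pot, 110 mm across, 85 mm high, at the far left; bystander. Origin at centre of underside.
- carton: Plain carton, 90 x 90 x 140 mm high, on the left; bystander. Origin at centre of underside.
- bowl: White ceramic bowl, 140 mm across, 60 mm high, near left; bystander. Origin at centre of underside.
- board: Wooden cutting board lying flat, 240 x 160 x 18 mm, on the right; bystander. Origin at centre of underside.

How it is judged:
By the outcome, as a careful person would: the job done as asked, in the order asked, and still so for the second after the job is handed in, with the robot touching nothing.
It also fails if it takes over 45 s, if anything falls off the work surface, if the arm or the gripper's body presses on something with over 40 N, if the wrist force passes 120 N, or if a joint passes its speed limit or range.

## Working session

There is one attempt and no reset: what is moved stays moved. The work goes in short steps, Python scripts to look and compute and a tool call to move; the robot and the scene stay as the last step left them, time stands still between calls to the robot, and variables do not carry over. Pictures are saved under pics/ and viewed, at most 10 in all, crops included, and the job is handed in when it is done.

Besides the shell and the picture viewer there is one more tool, called after ">>>" as a command line: name --pt "numbers of a row" for each row, then --argument value for the rest. apply_moves: Moves the arm, as the interface text tells. Its arguments: {"type":"object","properties":{"steps":{"type":"array","items":{"type":"array","items":{"type":"number"}}},"squeeze":{"type":"number"}},"required":["steps"]}

```bash
mkdir -p pics
cat > h.py <<'E'
import numpy as np,cv2,os
from bench import env
from scipy.spatial.transform import Rotation as R
def cloud(name):
    p=env.camera_params(name); im,d=env.capture(name)
    K=np.array(p["mtx"]);v,u=np.mgrid[:400,:640]
    xd=np.stack([(u-K[0,2])/K[0,0],(v-K[1,2])/K[1,1]],-1); x=xd.copy()
    for _ in range(10): x=xd/(1+p["k1"]*(x**2).sum(-1,keepdims=True))
    P=np.dstack([x,np.ones_like(d)])*d[...,None]
    M=R.from_rotvec(np.ravel(p["rvec"])).as_matrix()
    W=(P-np.ravel(p["tvec"]))@M
    W[d==0]=np.nan
    return im,d,W
E
python3 - <<'E'
from h import *
s=env.state(); print({k:np.round(v,3) for k,v in s.items()})
for n in("scene","top"):
    im,d,W=cloud(n); cv2.imwrite(f"pics/{n}0.png",im); np.savez(f"{n}0.npz",im=im,d=d,W=W)
    print(n,W[200,320])
E
```

```text
{'t': np.float64(0.0), 'q': array([ 1.371,  0.386,  0.007, -0.   , -1.194, -0.259]), 'dq': array([ 0.001,  0.001,  0.001,  0.001, -0.001, -0.   ]), 'tau': array([ 0.0000e+00, -3.9229e+01,  1.8840e+01,  4.1860e+00, -5.0000e-03,
       -0.0000e+00]), 'ee_pos': array([0.277, 0.56 , 0.244]), 'ee_rot': array([ 3.057e+00, -7.140e-01, -1.000e-03]), 'ft_force': array([ 0.095, -0.914, -0.122]), 'torque': array([-0.024,  0.055, -0.031]), 'grip_force': np.float64(0.0), 'opening': np.float64(0.085)}
scene [ 0.56445474 -0.0287985   0.14739688]
top [ 0.53400123 -0.01181355  0.02098786]
```

View pics/scene0.png

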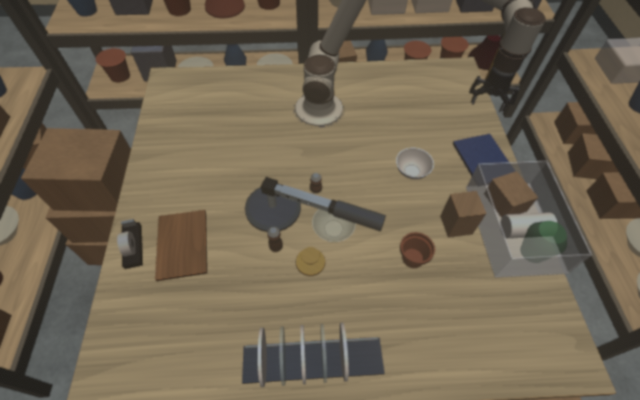

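View pics/top0.png

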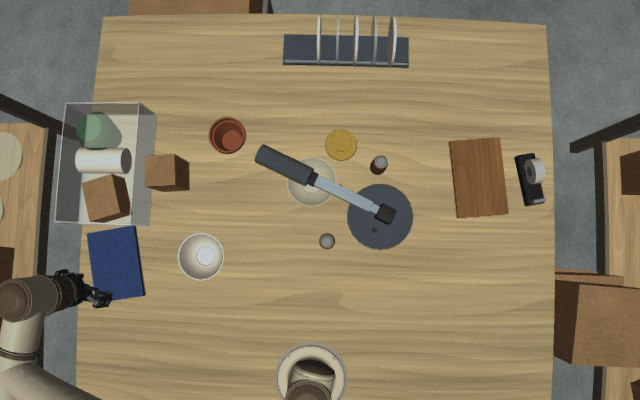

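The pictures show the lamp foot at top(380,216), the block at (387,214), the sleeve running to the collar near (312,180), and the head end near (262,152). The tall mill is at about (379,163) and the short one at (327,241).

Run:
```python
from h import *
z=np.load("top0.npz");im,W=z["im"],z["W"]
c=cv2.resize(im[140:255,240:420],None,fx=4.4,fy=4.4,interpolation=cv2.INTER_CUBIC);cv2.imwrite("pics/crop1.png",c)
# foot: fit circle on z~0.026 dark
sub=np.zeros(W.shape[:2],bool);sub[180:252,342:418]=1
m=sub&(abs(W[...,2]-.026)<.006)&(im.max(-1)<110)
p=W[m][:,:2].astype(np.float32);print("foot",cv2.minEnclosingCircle(p),np.median(W[m][:,2]))
# block
m=sub&(abs(W[...,2]-.157)<.006)&(im.max(-1)<70);print("block",m.sum(),cv2.minAreaRect(W[m][:,:2].astype(np.float32)),np.median(W[m][:,2]))
# sleeve
s2=np.zeros_like(sub);s2[170:215,308:385]=1
m=s2&(abs(W[...,2]-.150)<.006)&(im.max(-1)>110);p=W[m]
print("sleeve",m.sum(),cv2.minAreaRect(p[:,:2].astype(np.float32)),np.median(p[:,2]))
for n,(u,v) in dict(tall=(379,163),short=(327,241)).items():
    q=W[v-4:v+5,u-4:u+5].reshape(-1,3);q=q[q[:,2]>.06];print(n,np.median(q,0))
s3=np.zeros_like(sub);s3[140:195,250:322]=1
m=s3&(W[...,2]>.14);p=W[m];print("head",cv2.minAreaRect(p[:,:2].astype(np.float32)),np.nanmax(p[:,2]))
```

```text
foot ((0.4898754358291626, -0.19225077331066132), 0.09808968007564545) 0.023737557858264584
block 260 ((0.4897316098213196, -0.1935141682624817), (0.04593278840184212, 0.04365318641066551), 65.33826446533203) 0.15621855971408483
sleeve 683 ((0.5389769077301025, -0.08566146343946457), (0.18741482496261597, 0.030183330178260803), 65.34593963623047) 0.14920510402896456
tall [ 0.63632947 -0.178477    0.10652485]
short [ 0.41151928 -0.03654561  0.08052529]
head ((0.6101682186126709, 0.07126912474632263), (0.20428556203842163, 0.054533328860998154), 65.57178497314453) 0.16906493120046964
```

View pics/crop1.png

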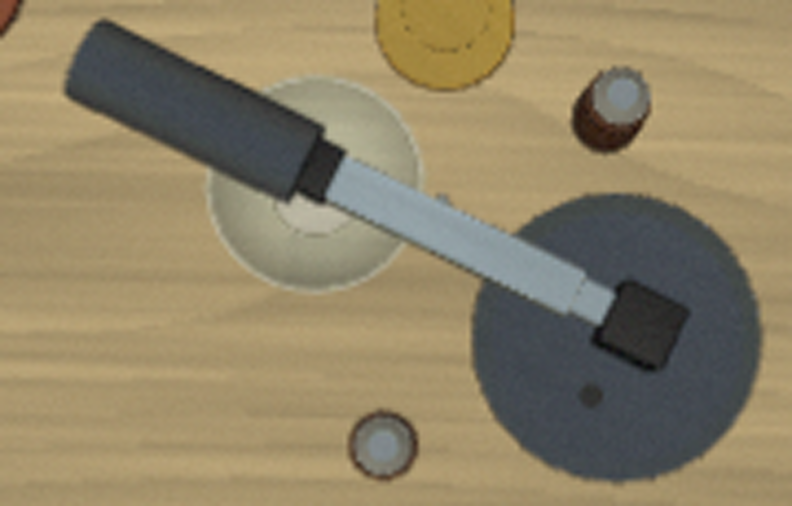

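The crop shows the sleeve pointing up-left. The pin is at crop (442,200), on the far side at about the expected pin_root. I'll work out the approach next.

```bash
cat >> h.py <<'E'
th=np.deg2rad(65.4); U=np.array([np.cos(th),np.sin(th),0]); X=np.array([U[1],-U[0],0])
O=np.array([.4898,-.193,0]); PR=O+.145*U+[0,0,.135]
def rel(pos,ydir=None):
    s=env.state(); M=R.from_rotvec(s["ee_rot"])
    sh=M.inv().apply(np.array(pos)-s["ee_pos"])/.5
    if ydir is None: return np.round(sh,4)
    zt=np.array([0,0,-1.]);yt=np.array(ydir);T=R.from_matrix(np.column_stack([np.cross(yt,zt),yt,zt]))
    return np.round(sh,4),np.round((M.inv()*T).as_rotvec()/np.pi,4)
E
python3 - <<'E'
from h import *
print(U,X,PR)
for sg in(1,-1): print(rel([PR[0],PR[1],.215],sg*X))
print(R.from_rotvec(env.state()["ee_rot"]).as_matrix().round(3))
E
```

```text
[0.41628079 0.90923611 0.        ] [ 0.90923611 -0.41628079  0.        ] [ 0.55016071 -0.06116076  0.135     ]
(array([1.0409, 0.8712, 0.0605]), array([ 5.000e-04,  5.000e-04, -5.094e-01]))
(array([1.0409, 0.8712, 0.0605]), array([ 0.0005, -0.0005,  0.4906]))
[[ 0.897 -0.443 -0.001]
 [-0.443 -0.897 -0.002]
 [ 0.     0.002 -1.   ]]
```

>>> apply_moves --pt "1 0.6 0.5 0 0 0 0.3" --pt "1 0.6 0.5 0 0 0 0.3" --pt "1 0.6 0.5 0 0 0 0.3" --pt "1 0.6 0.5 0 0 0 0.3" --pt "1 0.6 0.5 0 0 0 0.3" --pt "1 0.6 0.5 0 0 0 0.3" --pt "1 0.6 0.5 0 0 0 0.3" --pt "1 0.6 0.5 0 0 0 0.3" --squeeze 25

```text
t: 0.9
ee_pos: [0.4352, 0.2008, 0.2452]
ee_rot: [2.4, -2.027, -0.0]
ft_force: [1.2, -0.3, -0.8]
opening: 0.0854
grip_force: 0.0
```

Run:
```python
from h import *
print(env.state()["ee_pos"],env.state()["q"].round(2),rel([PR[0],PR[1],.215],-X))
```

```text
[0.43515701 0.20084535 0.24516995] [ 0.77  0.14 -0.34 -0.   -1.1  -0.6 ] (array([ 0.5551, -0.1391,  0.0604]), array([ 1.000e-04, -1.000e-04,  1.902e-01]))
```

>>> apply_moves --pt "1 0.555 -0.139 0 0 0 0.19" --pt "1 0.555 -0.139 0 0 0 0.19" --pt "1 0.555 -0.139 0 0 0 0.19" --pt "1 0.555 -0.139 0 0 0 0.19" --pt "1 0.555 -0.139 0 0 0 0.19" --pt "1 0.555 -0.139 0 0 0 0.19" --pt "1 0.555 -0.139 0.05 0 0 0.19" --pt "1 0.555 -0.139 0.05 0 0 0.19"

```text
t: 1.7
ee_pos: [0.5481, -0.0596, 0.2166]
ee_rot: [1.692, -2.639, -0.007]
ft_force: [-0.4, -0.1, -1.0]
opening: 0.0854
grip_force: 0.0
```

Run:
```python
from h import *
im,d,W=cloud("wrist"); s=env.state(); print(s["ee_pos"],s["q"].round(2),rel([PR[0],PR[1],.129],-X))
cv2.imwrite("pics/wrist1.png",im); np.savez("wrist1.npz",im=im,d=d,W=W)
# sleeve in wrist view
L=(W-O)@np.column_stack([X,U,[0,0,1]])
m=(abs(L[...,2]-.150)<.008)&(abs(L[...,0])<.03)&(L[...,1]>.06)&(L[...,1]<.2)
p=W[m];print(m.sum(),np.median(p[:,2]));print(cv2.minAreaRect(p[:,:2].astype(np.float32)))
v,u=np.where(m);print(u.min(),u.max(),v.min(),v.max())
```

```text
[ 0.54901763 -0.05902854  0.21847293] [ 0.19  0.29 -0.21 -0.   -1.08 -0.61] (array([ 0.0025, -0.0046,  0.1789]), array([ 0.0014, -0.0008,  0.0003]))
9398 0.14962491173526404
((0.5489078760147095, -0.07706518471240997), (0.13997957110404968, 0.030090712010860443), 65.59693145751953)
288 337 85 293
```

View pics/wrist1.png

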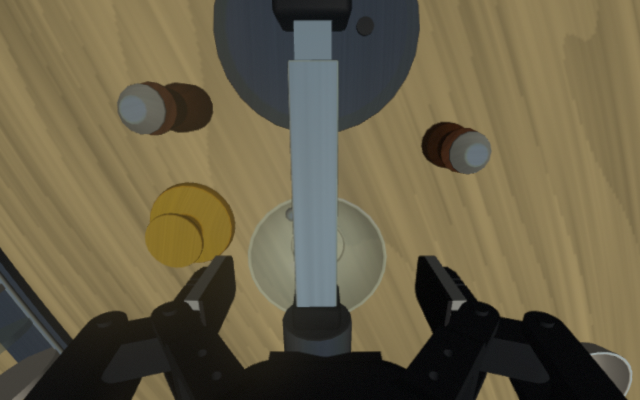

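The wrist view shows the sleeve spanning (313,60) to (315,305) and the pin at (291,213). The finger midline is near column 325, so the tool is a few mm off across the sleeve. I'll settle and remeasure.

>>> apply_moves --pt "1 0.0 -0.008 0.05 0 0 0" --pt "1 0.0 -0.008 0.05 0 0 0" --pt "1 0.0 -0.008 0.05 0 0 0"

```text
t: 2.05
ee_pos: [0.554, -0.0595, 0.1961]
ee_rot: [1.702, -2.64, 0.001]
ft_force: [-0.8, 0.4, 0.4]
opening: 0.085
grip_force: 0.0
```

```bash
cat >> h.py <<'E'
def look(n,save=None):
    im,d,W=cloud(n); s=env.state()
    L=(W-O)@np.column_stack([X,U,[0,0,1]])
    m=(abs(L[...,2]-.150)<.006)&(abs(L[...,0])<.03)&(L[...,1]>.06)&(L[...,1]<.2)&(im.max(-1)>90)
    p=L[m]; e=[]
    for a in np.arange(.08,.16,.01):
        q=p[abs(p[:,1]-a)<.005,0]
        if len(q)>30: e.append((round(a,3),round(q.min(),4),round(q.max(),4)))
    print(n,"sleeve edges",e,np.median(p[:,2]))
    print("tcp in lamp",np.round((s["ee_pos"]-O)@np.column_stack([X,U,[0,0,1]]),4))
    if save: cv2.imwrite(f"pics/{save}.png",im)
    return im,d,W,L
E
python3 - <<'E'
from h import *
im,d,W,L=look("wrist","wrist2")
s=env.state();print(env.camera_params("wrist"),rel([PR[0],PR[1],.129],-X))
C=(W-s["ee_pos"])@R.from_rotvec(s["ee_rot"]).as_matrix()
for sg in(1,-1):
  m=(sg*C[...,1]>.02)&(abs(C[...,1])<.07)&(C[...,2]>-.03)&(C[...,2]<.03)&(abs(C[...,0])<.03)
  if m.any(): v,u=np.where(m);print(sg,m.sum(),u.min(),u.max(),v.min(),v.max(),np.percentile(C[m],[1,50,99],axis=0).round(4).tolist())
E
```

```text
wrist sleeve edges [(np.float64(0.08), np.float64(-0.0094), np.float64(0.0197)), (np.float64(0.09), np.float64(-0.0095), np.float64(0.0206)), (np.float64(0.1), np.float64(-0.0094), np.float64(0.0206)), (np.float64(0.11), np.float64(-0.0095), np.float64(0.0204)), (np.float64(0.12), np.float64(-0.0093), np.float64(0.0205)), (np.float64(0.13), np.float64(-0.0096), np.float64(0.0202)), (np.float64(0.14), np.float64(-0.0092), np.float64(0.0204)), (np.float64(0.15), np.float64(-0.0095), np.float64(0.02))] 0.14963295258677223
tcp in lamp [0.0032 0.1483 0.1967]
{'mtx': array([[313.28995833,   0.        , 324.91462129],
       [  0.        , 313.28995833, 200.11601973],
       [  0.        ,   0.        ,   1.        ]]), 'k1': -0.05842339500549141, 'rvec': array([-0.64022242, -2.97416938, -0.45500283]), 'tvec': array([ 0.53136083, -0.19104038,  0.27956187])} (array([0.0067, 0.0067, 0.1354]), array([-0.0005,  0.0001,  0.0011]))
1 2096 415 475 256 332 [[-0.011, 0.0413, -0.0297], [0.0061, 0.0421, -0.0178], [0.011, 0.0551, 0.0008]]
-1 2114 174 235 256 332 [[-0.0112, -0.0569, -0.0298], [0.006, -0.0439, -0.0179], [0.0108, -0.0431, 0.0009]]
```

Run:
```python
from h import *
im=cv2.imread("pics/wrist2.png");cv2.imwrite("pics/wrist2c.png",cv2.resize(im[100:400,160:480],None,fx=2,fy=2,interpolation=cv2.INTER_CUBIC))
```

```text
(no output)
```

View pics/wrist2c.png

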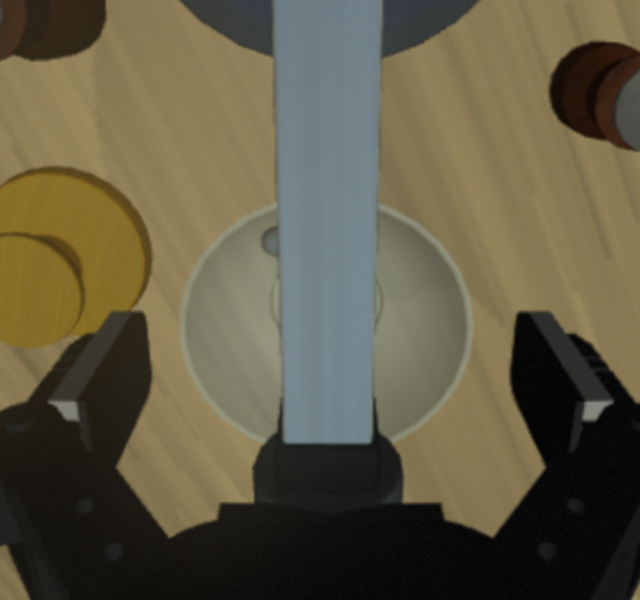

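The crop shows the pin at (271,241), which is full-frame (295.5,220.5). The pads are symmetric about the tool, and the sleeve is about 1.5 mm to lamp +x of the tool. I'll locate the pin along the arm with the wrist camera.

Run:
```python
from h import *
im,d,W,L=look("wrist")
s=env.state();M=R.from_rotvec(s["ee_rot"]).as_matrix()
print("pin area",[np.round(L[v,u],4).tolist() for v in(216,219,222,225) for u in(292,294,296)])
p=env.camera_params("wrist");Rm=R.from_rotvec(np.ravel(p["rvec"])).as_matrix();c=-Rm.T@np.ravel(p["tvec"])
x=cv2.undistortPoints(np.array([[[295.,220.5]]]),np.array(p["mtx"]),np.array([p["k1"],0,0,0.]))[0,0]
r=Rm.T@np.array([*x,1]);P=c+r*(.137-c[2])/r[2];print("pin lamp",(P-O)@np.column_stack([X,U,[0,0,1]]))
sl=O+.0048*X
print(rel(sl+.145*U+[0,0,.129],-X),rel(sl+.141*U+[0,0,.129],-X))
```

```text
wrist sleeve edges [(np.float64(0.08), np.float64(-0.0094), np.float64(0.0199)), (np.float64(0.09), np.float64(-0.0093), np.float64(0.0205)), (np.float64(0.1), np.float64(-0.0095), np.float64(0.0206)), (np.float64(0.11), np.float64(-0.0093), np.float64(0.0202)), (np.float64(0.12), np.float64(-0.0095), np.float64(0.0205)), (np.float64(0.13), np.float64(-0.0096), np.float64(0.02)), (np.float64(0.14), np.float64(-0.0094), np.float64(0.0202)), (np.float64(0.15), np.float64(-0.0096), np.float64(0.0204))] 0.1496408100545683
tcp in lamp [0.0033 0.1483 0.1969]
pin area [[0.0257, 0.1428, 0.1364], [0.0242, 0.1421, 0.1381], [0.0229, 0.1421, 0.1382], [0.0256, 0.1445, 0.1373], [0.0243, 0.1442, 0.138], [0.0229, 0.1438, 0.1391], [0.0256, 0.1463, 0.1379], [0.0242, 0.1458, 0.1391], [0.0229, 0.1456, 0.1396], [0.0397, 0.1984, 0.0141], [0.0243, 0.1479, 0.1391], [0.0229, 0.1476, 0.1398]]
pin lamp [0.02396613 0.14574174 0.137     ]
(array([ 0.0068, -0.0026,  0.1358]), array([-0.0007,  0.0003,  0.0011])) (array([ 0.0148, -0.0026,  0.1358]), array([-0.0007,  0.0003,  0.0011]))
```

>>> apply_moves --pt "1 0.011 -0.0026 0.05 0 0 0.001" --pt "1 0.011 -0.0026 0.1 0 0 0.001" --pt "1 0.011 -0.0026 0.138 0 0 0.001" --pt "1 0.011 -0.0026 0.138 0 0 0.001" --pt "1 0.011 -0.0026 0.138 0 0 0.001"

```text
t: 2.65
ee_pos: [0.5537, -0.0654, 0.1276]
ee_rot: [-1.696, 2.643, -0.002]
ft_force: [0.6, 0.2, 0.2]
opening: 0.0858
grip_force: 0.0
```

Run:
```python
from h import *
im,d,W,L=look("wrist","w3")
s=env.state();print(s["ft_force"],s["torque"]);C=(W-s["ee_pos"])@R.from_rotvec(s["ee_rot"]).as_matrix()
for sg in(1,-1):
  m=(sg*C[...,1]>.02)&(abs(C[...,1])<.07)&(C[...,2]>-.03)&(C[...,2]<.03)&(abs(C[...,0])<.012)
  print(sg,m.sum(),np.percentile(C[m],[1,50,99],axis=0).round(4).tolist())
print(rel(O+.0048*X+.143*U+[0,0,.128],-X))
```

```text
wrist sleeve edges [(np.float64(0.08), np.float64(-0.0096), np.float64(0.0202)), (np.float64(0.09), np.float64(-0.0095), np.float64(0.0206)), (np.float64(0.1), np.float64(-0.0097), np.float64(0.0205)), (np.float64(0.11), np.float64(-0.0097), np.float64(0.0204)), (np.float64(0.12), np.float64(-0.0096), np.float64(0.0201)), (np.float64(0.13), np.float64(-0.0098), np.float64(0.0201)), (np.float64(0.14), np.float64(-0.0099), np.float64(0.02)), (np.float64(0.15), np.float64(-0.01), np.float64(0.02))] 0.14960771270092688
tcp in lamp [0.0053 0.1428 0.1281]
[ 0.59072691 -0.14171244  0.61756976] [ 0.0137859  -0.06222469 -0.02748531]
1 2089 [[-0.0111, 0.0413, -0.0297], [0.0061, 0.042, -0.0178], [0.0111, 0.0551, 0.0006]]
-1 2126 [[-0.0111, -0.0569, -0.0297], [0.006, -0.0439, -0.0179], [0.0109, -0.043, 0.0009]]
(array([-0.0005,  0.001 ,  0.0001]), array([-0.0009,  0.0004, -0.0001]))
```

>>> apply_moves --pt "0.3 0 0 0 0 0 0" --pt "0.0 0 0 0 0 0 0" --pt "-0.08 0 0 0 0 0 0" --pt "-0.08 0 0 0 0 0 0" --pt "-0.16 0 0 0 0 0 0" --pt "-0.16 0 0 0 0 0 0" --squeeze 25

```text
t: 3.3
ee_pos: [0.5545, -0.066, 0.1274]
ee_rot: [-1.695, 2.642, -0.004]
ft_force: [3.7, -3.6, 3.0]
opening: 0.0359
grip_force: 2.2
```

>>> apply_moves --pt "-0.25 0 0 0 0 0 0" --pt "-0.35 0 0 0 0 0 0" --pt "-0.45 0 0 0 0 0 0" --pt "-1 0 0 0 0 0 0" --pt "-1 0 0 0 0 0 0" --squeeze 25

```text
t: 3.8
ee_pos: [0.5527, -0.0655, 0.1274]
ee_rot: [1.696, -2.644, -0.0]
ft_force: [-0.6, -0.3, 6.6]
opening: 0.0298
grip_force: 26.2
```

```bash
cat >> h.py <<'E'
def st():
    s=env.state();B=np.column_stack([X,U,[0,0,1]])
    print("t",round(float(s["t"]),2),"tcp",np.round((s["ee_pos"]-O)@B*1000,1),"f",np.round(s["ft_force"]@B,1),"tq",np.round(s["torque"]@B,2),"op",round(s["opening"]*1000,2),"g",round(float(s["grip_force"]),1))
E
python3 -c "
from h import *
st()"
```

```text
t 3.8 tcp [  4.1 142.2 127.4] f [-0.4 -0.6  6.6] tq [-0.1   0.21  0.06] op 29.81 g 26.2
```

The opening is 29.8 mm, so the pin is pressed flush. Starting the pull gently.

>>> apply_moves --pt "-1 -0.002 0 -0.002 0 0 0" --pt "-1 -0.004 0 -0.002 0 0 0" --pt "-1 -0.006 0 -0.002 0 0 0" --pt "-1 -0.008 0 -0.002 0 0 0" --pt "-1 -0.01 0 -0.002 0 0 0" --squeeze 28

```text
t: 4.3
ee_pos: [0.5542, -0.0621, 0.1275]
ee_rot: [1.695, -2.642, 0.0]
ft_force: [-0.2, -4.6, 4.4]
opening: 0.0298
grip_force: 28.4
```

```bash
python3 -c "
from h import *
st()"
```

```text
t 4.3 tcp [  4.1 145.8 127.5] f [ 1.8 -4.2  4.4] tq [-1.03 -0.77  0.13] op 29.81 g 28.4
```

>>> apply_moves --pt "-1 -0.002 0 0 0 0 0" --pt "-1 -0.004 0 0 0 0 0" --pt "-1 -0.006 0 0 0 0 0" --pt "-1 -0.008 0 0 0 0 0" --pt "-1 -0.01 0 0 0 0 0"

```text
t: 4.8
ee_pos: [0.5556, -0.0589, 0.1274]
ee_rot: [1.693, -2.64, 0.001]
ft_force: [-1.6, -9.5, 4.4]
opening: 0.0295
grip_force: 28.0
```

```bash
python3 -c "
from h import *
st();im,d,W,L=look('wrist','w4')
cv2.imwrite('pics/w4c.png',im)"
```

```text
t 4.8 tcp [  4.  149.3 127.4] f [ 2.5 -9.3  4.4] tq [-2.03 -0.94  0.22] op 29.55 g 28.0
wrist sleeve edges [(np.float64(0.08), np.float64(-0.0095), np.float64(0.0204)), (np.float64(0.09), np.float64(-0.0096), np.float64(0.0203)), (np.float64(0.1), np.float64(-0.0096), np.float64(0.0205)), (np.float64(0.11), np.float64(-0.0095), np.float64(0.0206)), (np.float64(0.12), np.float64(-0.0096), np.float64(0.0205)), (np.float64(0.13), np.float64(-0.0098), np.float64(0.0202)), (np.float64(0.14), np.float64(-0.015), np.float64(0.0257)), (np.float64(0.15), np.float64(-0.0095), np.float64(0.0199))] 0.1495886753579863
tcp in lamp [0.004  0.1499 0.1274]
```

View pics/w4c.png

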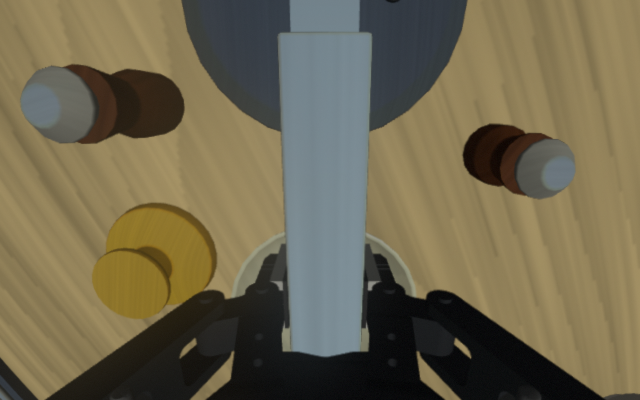

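The view shows both fingers on the sleeve, the sleeve's rear end at (325,33) and the foot edge at about (325,130). I'll check numerically what actually moved.

```bash
cat >> h.py <<'E'
from scipy.optimize import least_squares
def lamp(name="wrist",npz=None):
    if npz: z=np.load(npz);im,W=z["im"],z["W"]
    else: im,_,W=cloud(name)
    L=(W-O)@np.column_stack([X,U,[0,0,1]]); r=np.hypot(L[...,0],L[...,1])
    foot=(abs(L[...,2]-.0255)<.005)&(r<.125)
    out={}
    # outer edge: per angle max radius about O, fit circle of radius .1
    a=np.degrees(np.arctan2(L[...,0],L[...,1]))
    E=[]
    for k in np.arange(-70,71,3):
        if abs(k)<14: continue
        m=foot&(abs(a-k)<1.5)
        if m.sum()>8:
            i=np.argsort(r[m])[-3:]; E.append(L[m][i,:2].mean(0))
    E=np.array(E); f=least_squares(lambda c:np.hypot(E[:,0]-c[0],E[:,1]-c[1])-.0995,[0,0],loss="soft_l1",f_scale=.001)
    out["foot"]=np.round(f.x*1000,1); out["n"]=len(E)
    s=(abs(L[...,0]-(.005 if name=="wrist" else 0))<.008)&(abs(L[...,2]-.1495)<.0015)&(L[...,1]>.02)&(L[...,1]<.2)
    out["sleeve_end"]=round(np.percentile(L[s][:,1],.3)*1000,1)
    print(out)
E
python3 -c "
from h import *
lamp(npz='wrist1.npz');lamp('wrist');lamp('top',npz='top0.npz');lamp('top')"
```

```text
{'foot': array([  6.1, -10.5]), 'n': 35, 'sleeve_end': np.float64(23.7)}
{'foot': array([  6.1, -10.3]), 'n': 33, 'sleeve_end': np.float64(53.6)}
{'foot': array([ -1.4, -15.7]), 'n': 33, 'sleeve_end': np.float64(25.4)}
{'foot': array([ -0.1, -14.9]), 'n': 34, 'sleeve_end': np.float64(22.4)}
```

```bash
cat >> h.py <<'E'
def send(npz=None):
    if npz: z=np.load(npz);W=z["W"]
    else: _,_,W=cloud("wrist")
    L=(W-O)@np.column_stack([X,U,[0,0,1]]); m=(abs(L[...,0]-.005)<.006)&(abs(L[...,2]-.148)<.005)&(L[...,1]>.03)&(L[...,1]<.2)
    p=L[m]; b=np.arange(.03,.2,.001); z=[np.median(p[abs(p[:,1]-y)<.001,2]) if (abs(p[:,1]-y)<.001).sum()>5 else np.nan for y in b]
    z=np.array(z); print("sleeve end y mm",[(round(y*1000),round(q*1000,1)) for y,q,q2 in zip(b,z,np.roll(z,-1)) if abs(q2-q)>.0008][:4], "first bins",np.round(z[:4]*1000,1))
E
python3 -c "
from h import *
send('wrist1.npz');send();st()"
```

```text
sleeve end y mm [(45, np.float64(145.5)), (199, np.float64(149.5))] first bins [145.7 145.6 145.4 145.4]
sleeve end y mm [(53, np.float64(145.7))] first bins [nan nan nan nan]
t 5.0 tcp [  4.  150.8 127.5] f [ 2.5 -5.3  4.2] tq [-1.27 -0.63  0.2 ] op 29.85 g 27.8
```

The sleeve has come off the first hole: its rear end moved from 45 to 53 mm and the foot did not move. I'll slide on to about 22 mm.

>>> apply_moves --pt "-1 -0.003 0 0 0 0 0" --pt "-1 -0.006 0 0 0 0 0" --pt "-1 -0.009 0 0 0 0 0" --pt "-1 -0.012 0 0 0 0 0" --pt "-1 -0.015 0 0 0 0 0" --pt "-1 -0.018 0 0 0 0 0" --pt "-1 -0.021 0 0 0 0 0" --pt "-1 -0.024 0 0 0 0 0"

```text
t: 5.8
ee_pos: [0.5612, -0.0467, 0.1275]
ee_rot: [1.695, -2.642, 0.0]
ft_force: [-1.0, -6.8, 4.1]
opening: 0.0299
grip_force: 27.8
```

```bash
python3 -c "
from h import *
st();send();st()"
```

```text
t 5.8 tcp [  4.1 162.7 127.5] f [ 2.  -6.6  4.1] tq [-1.46 -0.74  0.16] op 29.95 g 27.8
sleeve end y mm [(65, np.float64(145.8))] first bins [nan nan nan nan]
t 5.85 tcp [  4.  163.2 127.5] f [ 1.5 -1.4  4.7] tq [-0.72 -0.39  0.22] op 29.8 g 27.8
```

>>> apply_moves --pt "-1 -0.0025 0 0 0 0 0" --pt "-1 -0.005 0 0 0 0 0" --pt "-1 -0.0075 0 0 0 0 0" --pt "-1 -0.0075 0 0 0 0 0"

```text
t: 6.25
ee_pos: [0.5631, -0.0427, 0.1275]
ee_rot: [1.695, -2.643, -0.0]
ft_force: [-1.7, -4.8, 5.2]
opening: 0.0297
grip_force: 27.9
```

>>> apply_moves --pt "-1 -0.0025 0 0 0 0 0" --pt "-1 -0.005 0 0 0 0 0" --pt "-1 -0.005 0 0 0 0 0"

```text
t: 6.55
ee_pos: [0.5644, -0.0397, 0.1275]
ee_rot: [1.696, -2.644, -0.001]
ft_force: [-0.8, 0.8, 4.6]
opening: 0.0299
grip_force: 27.9
```

```bash
python3 -c "
from h import *
st()"
```

```text
t 6.55 tcp [  4.  170.5 127.5] f [-1.   0.4  4.6] tq [-0.35 -0.    0.25] op 29.93 g 27.9
```

>>> apply_moves --pt "-1 -0.002 0 0 0 0 0" --pt "-1 -0.004 0 0 0 0 0" --pt "-1 -0.004 0 0 0 0 0"

```text
t: 6.85
ee_pos: [0.5655, -0.0374, 0.1275]
ee_rot: [-1.696, 2.644, 0.001]
ft_force: [-0.5, -0.7, 5.3]
opening: 0.0296
grip_force: 27.9
```

```bash
python3 -c "
from h import *
st()
im,d,W,L=look('wrist','w5');st()
m=(L[...,0]>.0215)&(L[...,0]<.03)&(abs(L[...,1]-.145)<.012)&(abs(L[...,2]-.137)<.008);print(m.sum(),np.nanmax(L[m][:,0]) if m.any() else 0)"
```

```text
t 6.85 tcp [  4.1 173.  127.5] f [-0.2 -0.8  5.3] tq [-0.07  0.16  0.17] op 29.65 g 27.9
wrist sleeve edges [(np.float64(0.08), np.float64(-0.0094), np.float64(0.0203)), (np.float64(0.09), np.float64(-0.0095), np.float64(0.0201)), (np.float64(0.1), np.float64(-0.0096), np.float64(0.0203)), (np.float64(0.11), np.float64(-0.0096), np.float64(0.0203)), (np.float64(0.12), np.float64(-0.0096), np.float64(0.0206)), (np.float64(0.13), np.float64(-0.0096), np.float64(0.0206)), (np.float64(0.14), np.float64(-0.0096), np.float64(0.0205)), (np.float64(0.15), np.float64(-0.0096), np.float64(0.0204))] 0.1495357635233047
tcp in lamp [0.004  0.173  0.1275]
t 6.9 tcp [  4.  173.  127.5] f [-0.4 -0.5  6.2] tq [-0.12  0.22  0.18] op 29.87 g 27.9
0 0
```

>>> apply_moves --pt "-1 -0.002 0 0 0 0 0" --pt "-1 -0.004 0 0 0 0 0" --pt "-1 -0.006 0 0 0 0 0"

```text
t: 7.2
ee_pos: [0.5666, -0.0348, 0.1275]
ee_rot: [1.696, -2.644, -0.001]
ft_force: [-0.5, -1.0, 4.6]
opening: 0.0296
grip_force: 28.0
```

```bash
cat >> h.py <<'E'
def pin():
    st();im,d,W=cloud("wrist");L=(W-O)@np.column_stack([X,U,[0,0,1]])
    m=(L[...,0]>.0215)&(L[...,0]<.03)&(abs(L[...,1]-.145)<.012)&(abs(L[...,2]-.137)<.008);print("pin px",m.sum(),np.nanmax(L[m][:,0]) if m.any() else 0)
E
python3 -c "
from h import *
pin()"
```

```text
t 7.2 tcp [  4.  175.8 127.5] f [-0.  -1.1  4.6] tq [-0.47  0.05  0.12] op 29.6 g 28.0
pin px 188 0.026059840707313882
```

>>> apply_moves --pt "-1 -0.002 0 0 0 0 0" --pt "-1 -0.004 0 0 0 0 0"

```text
t: 7.45
ee_pos: [0.5674, -0.0332, 0.1275]
ee_rot: [1.696, -2.644, -0.001]
ft_force: [-1.1, -1.1, 5.3]
opening: 0.0299
grip_force: 28.0
```

```bash
python3 -c "
from h import *
pin();lamp();send();st()"
```

```text
t 7.45 tcp [  4.  177.6 127.5] f [-0.6 -1.5  5.3] tq [-0.47  0.06  0.16] op 29.87 g 28.0
pin px 192 0.02601899846296839
{'foot': array([ 5.9, -9.7]), 'n': 31, 'sleeve_end': np.float64(81.3)}
sleeve end y mm [(80, np.float64(145.7))] first bins [nan nan nan nan]
t 7.6 tcp [  4.  177.8 127.4] f [-1.  -0.2  4.9] tq [-0.33  0.12  0.15] op 29.64 g 28.0
```

The pin has snapped out at the second hole and the foot hasn't moved. I'll release, go back to the pin and re-grip.

>>> apply_moves --pt "-0.2 0 0 0 0 0 0" --pt "0.3 0 0 0 0 0 0" --pt "0.4 0 0 0 0 0 0" --pt "0.4 0 0 0 0 0 0" --pt "0.4 0.02 0 0 0 0 0" --pt "0.4 0.045 0 0 0 0 0" --pt "0.4 0.07 0 0 0 0 0" --pt "0.4 0.07 0 0 0 0 0"

```text
t: 8.4
ee_pos: [0.5518, -0.0672, 0.1273]
ee_rot: [1.692, -2.646, -0.001]
ft_force: [0.3, 0.2, -0.6]
opening: 0.0598
grip_force: 0.0
```

```bash
python3 -c "
from h import *
pin();lamp();send();look('wrist');print(rel(O+.0053*X+.143*U+[0,0,.128],-X))"
```

```text
t 8.4 tcp [  4.  140.2 127.3] f [ 0.2  0.3 -0.6] tq [-0.   -0.03  0.03] op 59.78 g 0.0
pin px 175 0.026151497430643288
{'foot': array([ 6.3, -9.7]), 'n': 36, 'sleeve_end': np.float64(80.9)}
sleeve end y mm [(80, np.float64(145.7)), (81, np.float64(147.8))] first bins [nan nan nan nan]
wrist sleeve edges [(np.float64(0.08), np.float64(-0.0095), np.float64(0.0204)), (np.float64(0.09), np.float64(-0.0097), np.float64(0.0206)), (np.float64(0.1), np.float64(-0.0097), np.float64(0.0206)), (np.float64(0.11), np.float64(-0.0096), np.float64(0.0205)), (np.float64(0.12), np.float64(-0.0096), np.float64(0.0205)), (np.float64(0.13), np.float64(-0.0299), np.float64(0.0202)), (np.float64(0.14), np.float64(-0.0276), np.float64(0.02)), (np.float64(0.15), np.float64(-0.0239), np.float64(0.0201))] 0.14943582628916344
tcp in lamp [0.0045 0.1423 0.1275]
(array([-0.0014, -0.0016, -0.0011]), array([-0.0001,  0.0001, -0.0005]))
```

Well aligned. Close on the pin again, then pull off the second hole.

>>> apply_moves --pt "0.0 -0.0014 0 0 0 0 0" --pt "-0.1 -0.0014 0 0 0 0 0" --pt "-0.18 -0.0014 0 0 0 0 0" --pt "-0.26 -0.0014 0 0 0 0 0" --pt "-0.4 -0.0014 0 0 0 0 0" --pt "-1 -0.0014 0 0 0 0 0" --pt "-1 -0.0014 0 0 0 0 0" --squeeze 28

```text
t: 9.3
ee_pos: [0.5533, -0.0645, 0.1284]
ee_rot: [-1.696, 2.644, -0.0]
ft_force: [-0.9, 0.5, 6.0]
opening: 0.0295
grip_force: 28.9
```

```bash
python3 -c "
from h import *
st()"
```

```text
t 9.3 tcp [  4.2 143.2 128.4] f [-1.   0.1  6. ] tq [-0.08  0.52  0.  ] op 29.48 g 28.9
```

>>> apply_moves --pt "-1 -0.002 0 -0.002 0 0 0" --pt "-1 -0.004 0 -0.002 0 0 0" --pt "-1 -0.006 0 -0.002 0 0 0" --pt "-1 -0.008 0 -0.002 0 0 0" --pt "-1 -0.01 0 -0.002 0 0 0" --pt "-1 -0.012 0 -0.002 0 0 0" --pt "-1 -0.014 0 -0.002 0 0 0" --pt "-1 -0.016 0 -0.002 0 0 0"

```text
t: 10.1
ee_pos: [0.5553, -0.0599, 0.1283]
ee_rot: [1.693, -2.64, 0.002]
ft_force: [-2.2, -12.0, 2.6]
opening: 0.0297
grip_force: 28.2
```

```bash
python3 -c "
from h import *
st();lamp();send();st()"
```

```text
t 10.1 tcp [  4.1 148.3 128.3] f [  3.  -11.8   2.6] tq [-2.87 -1.16  0.13] op 29.68 g 28.2
{'foot': array([ 6. , -9.5]), 'n': 36, 'sleeve_end': np.float64(85.7)}
sleeve end y mm [(85, np.float64(145.8)), (86, np.float64(148.2))] first bins [nan nan nan nan]
t 10.2 tcp [  4.2 148.6 128.4] f [ 2.3 -8.8  2.6] tq [-2.02 -0.75  0.17] op 29.71 g 28.2
```

>>> apply_moves --pt "-1 -0.001 0 0 0 0 0" --pt "-1 -0.002 0 0 0 0 0" --pt "-1 -0.003 0 0 0 0 0" --pt "-1 -0.004 0 0 0 0 0" --pt "-1 -0.004 0 0 0 0 0" --pt "-1 -0.004 0 0 0 0 0"

```text
t: 10.8
ee_pos: [0.5569, -0.0565, 0.1284]
ee_rot: [1.695, -2.643, 0.0]
ft_force: [-0.2, -4.8, 2.4]
opening: 0.0297
grip_force: 28.1
```

```bash
python3 -c "
from h import *
pin();lamp();send();st()"
```

```text
t 10.8 tcp [  4.2 152.  128.4] f [ 1.8 -4.5  2.4] tq [-1.13 -0.4   0.14] op 29.7 g 28.1
pin px 289 0.029954494919876104
{'foot': array([ 6.4, -9.5]), 'n': 36, 'sleeve_end': np.float64(89.4)}
sleeve end y mm [(89, np.float64(146.3))] first bins [nan nan nan nan]
t 10.95 tcp [  4.2 152.  128.4] f [ 0.4 -4.9  2.9] tq [-1.21 -0.43  0.08] op 29.69 g 28.1
```

>>> apply_moves --pt "-1 -0.003 0 0 0 0 0" --pt "-1 -0.006 0 0 0 0 0" --pt "-1 -0.009 0 0 0 0 0" --pt "-1 -0.012 0 0 0 0 0" --pt "-1 -0.015 0 0 0 0 0" --pt "-1 -0.018 0 0 0 0 0" --pt "-1 -0.021 0 0 0 0 0" --pt "-1 -0.024 0 0 0 0 0"

```text
t: 11.75
ee_pos: [0.5617, -0.0459, 0.1284]
ee_rot: [1.695, -2.642, 0.001]
ft_force: [-2.1, -5.9, 3.4]
opening: 0.0297
grip_force: 28.1
```

```bash
python3 -c "
from h import *
pin();send();lamp()"
```

```text
t 11.75 tcp [  4.2 163.7 128.4] f [ 0.5 -6.2  3.4] tq [-1.45 -0.54  0.09] op 29.72 g 28.1
pin px 215 0.029962869047841435
sleeve end y mm [(101, np.float64(146.2))] first bins [nan nan nan nan]
{'foot': array([ 6.2, -9.7]), 'n': 36, 'sleeve_end': np.float64(101.7)}
```

>>> apply_moves --pt "-1 -0.003 0 0 0 0 0" --pt "-1 -0.006 0 0 0 0 0" --pt "-1 -0.009 0 0 0 0 0" --pt "-1 -0.012 0 0 0 0 0" --pt "-1 -0.015 0 0 0 0 0"

```text
t: 12.4
ee_pos: [0.5651, -0.0388, 0.1284]
ee_rot: [1.695, -2.643, 0.0]
ft_force: [-0.4, -6.4, 3.7]
opening: 0.0299
grip_force: 28.2
```

```bash
python3 -c "
from h import *
pin();send();lamp()"
```

```text
t 12.4 tcp [  4.2 171.6 128.4] f [ 2.3 -6.   3.7] tq [-1.5  -0.43  0.06] op 29.91 g 28.2
pin px 0 0
sleeve end y mm [(64, np.float64(144.5)), (109, np.float64(146.3))] first bins [nan nan nan nan]
{'foot': array([ 6. , -9.3]), 'n': 36, 'sleeve_end': np.float64(109.4)}
```

>>> apply_moves --pt "-1 -0.002 0 0 0 0 0" --pt "-1 -0.004 0 0 0 0 0" --pt "-1 -0.006 0 0 0 0 0"

```text
t: 12.85
ee_pos: [0.5665, -0.0356, 0.1284]
ee_rot: [1.695, -2.644, 0.0]
ft_force: [-1.0, -4.3, 3.9]
opening: 0.0294
grip_force: 28.3
```

```bash
python3 -c "
from h import *
pin()"
```

```text
t 12.85 tcp [  4.2 175.  128.4] f [ 0.9 -4.3  3.9] tq [-1.19 -0.09  0.1 ] op 29.45 g 28.3
pin px 0 0
```

>>> apply_moves --pt "-1 -0.002 0 0 0 0 0" --pt "-1 -0.004 0 0 0 0 0" --pt "-1 -0.005 0 0 0 0 0"

```text
t: 13.2
ee_pos: [0.5681, -0.0322, 0.1284]
ee_rot: [-1.695, 2.644, 0.001]
ft_force: [-1.2, -0.0, 4.6]
opening: 0.0296
grip_force: 28.3
```

```bash
python3 -c "
from h import *
pin()"
```

```text
t 13.2 tcp [  4.2 178.8 128.4] f [-1.  -0.5  4.6] tq [-0.12  0.51  0.11] op 29.6 g 28.3
pin px 0 0
```

>>> apply_moves --pt "-1 -0.002 0 0 0 0 0" --pt "-1 -0.004 0 0 0 0 0"

```text
t: 13.45
ee_pos: [0.5689, -0.0303, 0.1284]
ee_rot: [-1.696, 2.644, 0.001]
ft_force: [-2.3, 1.3, 4.4]
opening: 0.0296
grip_force: 28.4
```

```bash
python3 -c "
from h import *
pin()"
```

```text
t 13.45 tcp [  4.2 180.8 128.4] f [-2.6  0.3  4.4] tq [0.13 0.67 0.08] op 29.59 g 28.4
pin px 207 0.026501033388099348
```

>>> apply_moves --pt "-1 -0.001 0 0 0 0 0" --pt "-1 -0.002 0 0 0 0 0" --pt "-1 -0.002 0 0 0 0 0"

```text
t: 13.8
ee_pos: [0.5691, -0.0301, 0.1284]
ee_rot: [1.696, -2.644, -0.0]
ft_force: [-2.1, -0.0, 5.6]
opening: 0.0297
grip_force: 28.5
```

```bash
python3 -c "
from h import *
pin();lamp();send()"
```

```text
t 13.8 tcp [  4.2 181.1 128.4] f [-1.9 -0.9  5.6] tq [0.02 0.74 0.06] op 29.66 g 28.5
pin px 206 0.026564612624449563
{'foot': array([ 5.9, -9.3]), 'n': 33, 'sleeve_end': np.float64(118.6)}
sleeve end y mm [(73, np.float64(144.6)), (118, np.float64(146.2))] first bins [nan nan nan nan]
```

>>> apply_moves --pt "-1 -0.001 0 0 0 0 0" --pt "-1 -0.002 0 0 0 0 0" --pt "-1 -0.003 0 0 0 0 0" --pt "-1 -0.003 0 0 0 0 0"

```text
t: 14.35
ee_pos: [0.5695, -0.0291, 0.1284]
ee_rot: [1.695, -2.644, -0.0]
ft_force: [-1.6, -0.4, 5.2]
opening: 0.03
grip_force: 28.5
```

```bash
python3 -c "
from h import *
pin();send();lamp()"
```

```text
t 14.35 tcp [  4.2 182.2 128.4] f [-1.3 -1.   5.2] tq [-0.29  0.55  0.12] op 30.03 g 28.5
pin px 208 0.026435314555126283
sleeve end y mm [(119, np.float64(145.9)), (120, np.float64(148.6))] first bins [nan nan nan nan]
{'foot': array([ 5.6, -9.3]), 'n': 32, 'sleeve_end': np.float64(119.8)}
```

The pin is out in the last hole. I'll let go, lift away and verify.

>>> apply_moves --pt "-0.2 0 0 0 0 0 0" --pt "0.3 0 0 0 0 0 0" --pt "0.6 0 0 0 0 0 0" --pt "0.6 0 0 0 0 0 0" --pt "0.6 0 0 -0.06 0 0 0" --pt "0.6 0 0 -0.14 0 0 0" --pt "0.6 0 0 -0.2 0 0 0" --pt "0.6 0 0 -0.2 0 0 0"

```text
t: 15.3
ee_pos: [0.5725, -0.0287, 0.2335]
ee_rot: [-1.692, 2.636, -0.008]
ft_force: [-0.3, 0.4, -0.9]
opening: 0.0683
grip_force: 0.0
```

```bash
python3 -c "
from h import *
pin();lamp();send();im,d,W,L=look('wrist')
cv2.imwrite('pics/end.png',cv2.resize(im[0:300,160:480],None,fx=2,fy=2,interpolation=cv2.INTER_CUBIC))"
```

```text
t 15.3 tcp [  6.8 183.8 233.5] f [-0.4  0.2 -0.9] tq [-0.02 -0.02 -0.  ] op 68.34 g 0.0
pin px 86 0.027002912224744584
{'foot': array([ 6.6, -9.8]), 'n': 38, 'sleeve_end': np.float64(119.7)}
sleeve end y mm [(119, np.float64(145.5)), (120, np.float64(148.0))] first bins [nan nan nan nan]
wrist sleeve edges [(np.float64(0.08), np.float64(-0.0052), np.float64(0.0162)), (np.float64(0.09), np.float64(-0.0053), np.float64(0.0163)), (np.float64(0.1), np.float64(-0.0048), np.float64(0.0158)), (np.float64(0.11), np.float64(-0.0049), np.float64(0.0166)), (np.float64(0.12), np.float64(-0.0088), np.float64(0.0204)), (np.float64(0.13), np.float64(-0.0089), np.float64(0.0207)), (np.float64(0.14), np.float64(-0.0091), np.float64(0.0208)), (np.float64(0.15), np.float64(-0.0093), np.float64(0.0204))] 0.1490343253273313
tcp in lamp [0.0036 0.1821 0.2269]
```

View pics/end.png

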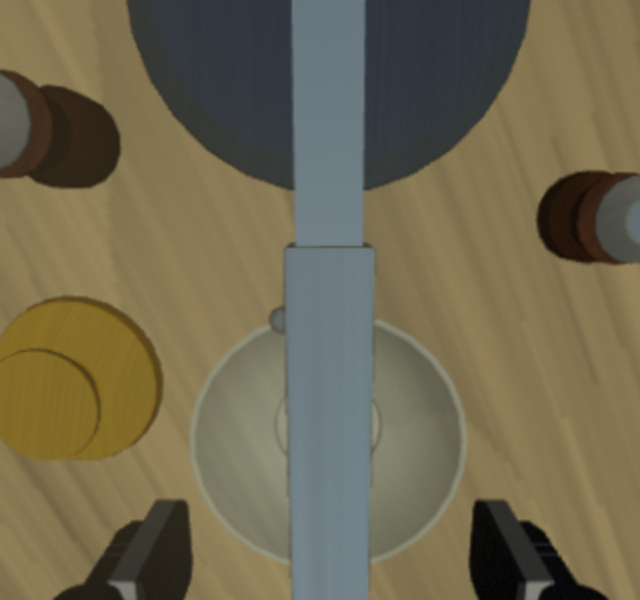

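The final picture shows the pin standing fully out at crop (278,320) near the sleeve's rear end (330,247). The fingers are open and clear, and the foot, dish and mills are where they were. Handing in.

```bash
python3 -c "
from bench import env
print(env.close_job())"
```

```text
the job is handed in; nothing more can be done
None
```

The lamp arm is out to its last hole, about 74 mm from the first, with the pin snapped fully out; the foot measured no more than about 1 mm of movement, the lamp is released, and the job is handed in at about 15.5 s.

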